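# Wedge the rocking caddy

### The arm

A 6-joint arm with a two-finger parallel gripper is mounted at the origin on the work surface. World frame = base frame: x ahead of the robot, y to its left, z up, the work surface at z = 0. Lengths are in m, angles in degrees, forces in N, time in s.
With the tool pointing down it reaches from about 0.35 to 0.875 m from the base axis. Payload 4.2 kg.
Tool frame: the origin (TCP) lies on the front face of the gripper's body, between the roots of the fingers; the fingertips stand 70 mm ahead of it and the grasp point (between the pads) lies 51 mm ahead of it (r.nose_length is the distance from the TCP to the fingertips, in m); z points along the fingers, y is the direction in which the jaws open and shut (so a half turn about z gives the same grasp; the last joint's range is limited). The gripper opens to 87 mm and grips with 3 to 60 N. Pads are 19 mm wide; open, the fingers measure 117 mm over their backs; the gripper's body (75 mm by 190 mm) begins 51 mm behind the grasp point.
Start: joints at [87.009, 22.042, 0.453, 0, -68.411, -14.817], TCP at [0.191, 0.595, 0.292] pointing down, gripper open.
Joint ranges: [-179.83, 179.83], [-69.29, 118.12], [-61.27, 80.66], [-181.25, 117.63], [-171.15, -9.14], [-177.46, 177.46]. Speed limits (degrees/s): [159.86, 159.86, 180, 180, 180, 180].

### API

Orientations are given as a 3x3 rotation matrix whose columns are the frame's x, y, z axes.
In Python, from station import telemetry, capture, order, r gives the robot as it stands.
- The arm moves only by the tool drive_tool, never from a script. Its argument "series" is a list of rows, each a list of 4 numbers: the shift along the tool's x, y, z as a fraction of full scale, then the turn about the tool's z as a fraction of full scale. In form: [[dx, dy, dz, turn], ...]. A call has 1 to 10 rows; each row is the pose to reach, as a shift and turn from the pose commanded when the call began, along the tool's axes at that moment; what a row does not reach only later rows make up. Full scale, the value 1, is 0.12 m for a shift and 2 rad for a turn. A row lasts 1/8 s, in which the tool goes at most 62.5 mm and 10.7 degrees, less where a joint would pass 70% of its speed; a pose out of reach is approached as far as the arm can. A call with a number of a shift or a turn outside -1 to 1 is refused whole. A call with a gripper value outside its range is refused whole. "fingers" is the finger opening in mm, from 0 to 87, set as the call begins (left out, the last holds). The fingers move at their own pace and stop on an object; the grip force is fixed at half the most. Time passes only in rows, so rows that repeat a pose let the fingers close. It gives the time, the measured TCP pose, the force and the opening at its end, in the units of the state.
- telemetry.sense(): the state, without advancing time (a new reading comes with each control period).
- capture(name): name is "scene" or "top" or "wrist"; returns a dict with "color" (400x640x3 uint8, blue, green, red), "fx", "fy", "cx", "cy" (pixels), "eye" and "attitude" of the camera in the world; the wrist camera has in their place "mount" (4x4, takes a point from camera to tool coordinates, whose origin is the TCP and whose axes are the flange's). Camera axes: x right, y up, looking along -z (the intrinsics and any distortion apply to the point x, -y, -z); pixel columns grow to the right and rows downward; lengths in m; the calibration is good to about 2 mm. A picture is of the moment at which its call begins: read the wrist's pose just before it. There is no depth.
- order.finish_job(): hands the job in, once; it reports no verdict.
The state is a dict: "time_s": time; "joints": joint angles; "joint_velocities": joint speeds; "effort": joint torques, N m; "tcp_pos": TCP position; "ee_rot": TCP orientation; "wrist_force": force on the tool from outside, world axes, zero at the start; "moment": the same for the moment, N m; "gripper_width": opening from 0.0 (shut) to 1.0 (fully open).
Only numpy, scipy, OpenCV 4.12 (cv2) and the standard library are available. Lean on these libraries where they do the work, as an engineer would, in place of code of your own. Each camera call takes 0.05 s, during which the arm holds its last target. There are 200 camera calls.

### The job

The steel caddy rocks on the bench because its near right foot, the one the wooden wedge lies in front of, is too short. With the fingertips, push the wedge, thin end first, squarely under that foot until the caddy stands level and no longer rocks, and no further; then move away. Keep the wedge flat on the bench (do not pick it up), do not touch the caddy or shove it out of its place, and leave the bucket, jar, funnel and clothes peg alone.

Things in the scene. Friction and masses are not known exactly. Their poses are not given: they have to be found in the camera images.
- caddy: Closed steel box with a lid, 180 (its x) by 240 (its y) mm, 2 to 3.1 kg, loose on 4 black half-ball feet (radius 25 mm, centres at x +-62, y +-92 mm). Origin on the bench plane under its centre; z upright when level, x to its far side (hinges), y to its left. Box underside 30, lid 130, knob top 162 mm above the origin. Leans about 5 degrees onto its short foot (x -62, y -92) at the start
- short_foot (a point): lowest point, under the centre, of the short foot; 28 mm inside the near wall of the box. 10 mm shorter than the other feet: height about 0 at the start, 10 mm above the bench when the caddy is level. The caddy stays nearly put when the wedge is pushed under along the caddy's x axis (5 to 15 N) until it is level. Axes as the caddy's
- wedge: Loose wooden wedge, 160 mm long (its x), 50 mm wide (its y), 70 g, flat underside. Origin at the centre of the underside. x points to the thin end: 2 mm high at x +80 mm; the straight ramp rises to 24 mm at the thick end, x -80 mm. Centre of mass at about x -20 mm. It stays where it is left under the foot
- red_line (a point): front edge of the red line painted across the wedge's ramp, at x -5 mm on the wedge, 14 mm up. With the wedge along the caddy's x axis the caddy is level when the near wall of the box stands right above it, the foot's centre then being at x about +24 mm on the wedge. 10 mm short of it still passes; pushed on past level, the wedge jams and shoves the caddy along
- bucket: navy plastic bucket, 190 mm across the rim, 170 mm high, origin under its centre; bystander
- jar: glass jar with a red twist cap, 72 mm across, 110 mm high, origin under its centre; bystander
- funnel: yellow plastic funnel standing on its mouth, 110 mm across, 110 mm high, origin under its centre; bystander
- clothes_peg: wooden clothes peg lying flat, 75 by 10 mm, 14 mm high, origin under its centre; bystander
Things that resemble listed ones, but are neither listed nor needed, are in the scene too. Of the things that look like the wedge, take the one that is farthest from the robot's base at the start.

How it is judged:
By the outcome, as a careful person would: the job done as asked, in the order asked, and still so for the second after the job is handed in, with the robot touching nothing.
It also fails if it takes over 72 s, if anything falls off the work surface, if the arm or the gripper's body presses on something with over 40 N, if the wrist force passes 120 N, or if a joint passes its speed limit or range.

## Working session

There is one attempt and no reset: what is moved stays moved. The work goes in short steps, Python scripts to look and compute and a tool call to move; the robot and the scene stay as the last step left them, time stands still between calls to the robot, and variables do not carry over. Pictures are saved under pics/ and viewed, about 8 in all and at most 12, crops included, and the job is handed in when it is done.

Besides the shell and the picture viewer there is one more tool, called after "Request:" as name(argument=value, ...), one argument or row to a line, values as JSON. drive_tool: Moves the arm, as the interface text tells. Shift numbers are shares of 0.12 m and turn numbers shares of 2 rad, none past 1 either way. Its arguments: {"type":"object","properties":{"series":{"type":"array","items":{"type":"array","items":{"type":"number","minimum":-1,"maximum":1}}},"fingers":{"type":"number"}},"required":["series"]}

```bash
mkdir -p pics; ls; python3 - <<'E'
from station import telemetry, capture, order, r
import cv2,pickle
s=telemetry.sense(); print(s['time_s'],s['tcp_pos'],s['ee_rot'],s['wrist_force'],s['gripper_width'])
d={}
for n in("scene","top","wrist"):
    c=capture(n); d[n]=c; cv2.imwrite(f'pics/{n}0.png',c['color'])
    print(n,{k:v for k,v in c.items() if k!='color'})
pickle.dump(d,open('d0.pkl','wb'))
E
```

```text
pics
0.0 [0.19095232 0.59464384 0.29112982] [[ 9.52029640e-01 -3.06005227e-01 -6.04339301e-04]
 [-3.06005811e-01 -9.52027188e-01 -2.16275457e-03]
 [ 8.64667583e-05  2.24393779e-03 -9.99997479e-01]] [ 0.13002985  0.00318547 -0.24563674] 1.0040462016714289
scene {'fx': 458.7786462948662, 'fy': 458.7786462948662, 'cx': 319.10742578732334, 'cy': 198.7681910799855, 'eye': array([0.62217839, 0.96082024, 1.04078034]), 'attitude': array([[-0.99918445, -0.01321625,  0.03815459],
       [ 0.03575268, -0.7287385 ,  0.68385813],
       [ 0.01876668,  0.68466454,  0.72861669]])}
top {'fx': 374.79213857760567, 'fy': 374.79213857760567, 'cx': 322.92149038131305, 'cy': 200.81459337649255, 'eye': array([0.4356676 , 0.00548359, 1.32643626]), 'attitude': array([[ 0.00867025,  0.99373042, -0.11146602],
       [-0.99995456,  0.00817431, -0.0049055 ],
       [-0.00396358,  0.11150348,  0.99375614]])}
wrist {'fx': 318.3888630253487, 'fy': 318.3888630253487, 'cx': 321.15079913255556, 'cy': 199.63197573786962, 'mount': array([[-1.91619843e-04,  9.68438527e-01,  2.49252446e-01,
         6.63292218e-02],
       [ 9.99998138e-01,  6.64221713e-04, -1.81197183e-03,
        -7.87031946e-04],
       [-1.92034222e-03,  2.49251635e-01, -9.68436851e-01,
        -9.28289417e-02],
       [ 0.00000000e+00,  0.00000000e+00,  0.00000000e+00,
         1.00000000e+00]])}
```

View pics/top0.png

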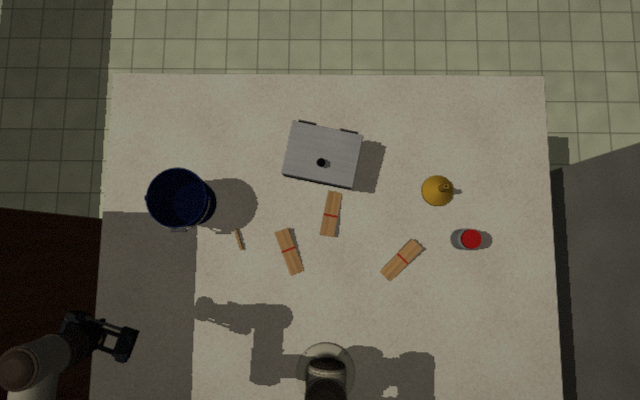

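View pics/scene0.png

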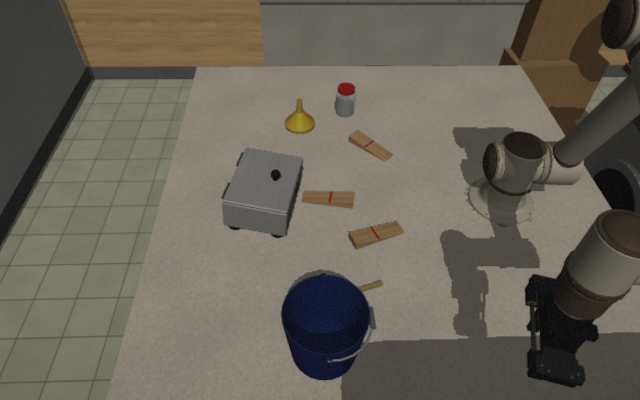

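The top view shows three wedges, at (330,214), (289,251) and (403,259). The caddy is at (322,155) with its hinges on the far side. The farthest wedge looks like (330,214), which I'll check with numbers and a close crop.

```bash
cat > h.py <<'E'
import numpy as np,cv2,pickle
def ray(c,u,v,z=0.,eye=None,att=None):
    e=c['eye'] if eye is None else eye; R=c['attitude'] if att is None else att
    d=R@np.array([(u-c['cx'])/c['fx'],-(v-c['cy'])/c['fy'],-1.]); return e+d*(z-e[2])/d[2]
def proj(c,p):
    q=c['attitude'].T@(np.asarray(p,float)-c['eye']); return np.array([c['cx']-c['fx']*q[0]/q[2],c['cy']+c['fy']*q[1]/q[2]])
E
python3 - <<'E'
from h import *
d=pickle.load(open('d0.pkl','rb')); t=d['top'];s=d['scene']
for p in[(330,214),(289,251),(403,259)]: q=ray(t,*p,.012); print(p,q,np.hypot(*q[:2]))
a=cv2.resize(t['color'][110:250,265:385],None,fx=6,fy=6,interpolation=cv2.INTER_CUBIC)[:,:]
a=cv2.resize(t['color'][112:244,270:380],None,fx=4.5,fy=4.5,interpolation=cv2.INTER_CUBIC)
cv2.imwrite('pics/c_top.png',a)
a=cv2.resize(s['color'][140:245,215:365],None,fx=5,fy=5,interpolation=cv2.INTER_CUBIC)
cv2.imwrite('pics/c_sc.png',a)
E
```

```text
(330, 214) [ 0.53667198 -0.01331264  0.012     ] 0.5368370745856658
(289, 251) [0.40649196 0.12842984 0.012     ] 0.42629794005776644
(403, 259) [ 0.38246828 -0.26731764  0.012     ] 0.4666269462250038
```

View pics/c_top.png

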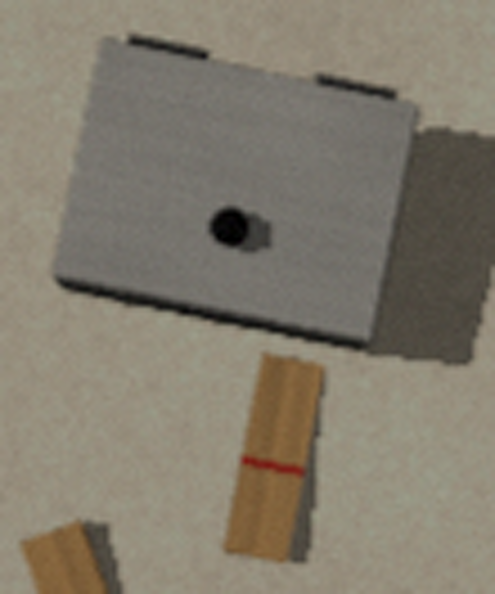

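View pics/c_sc.png

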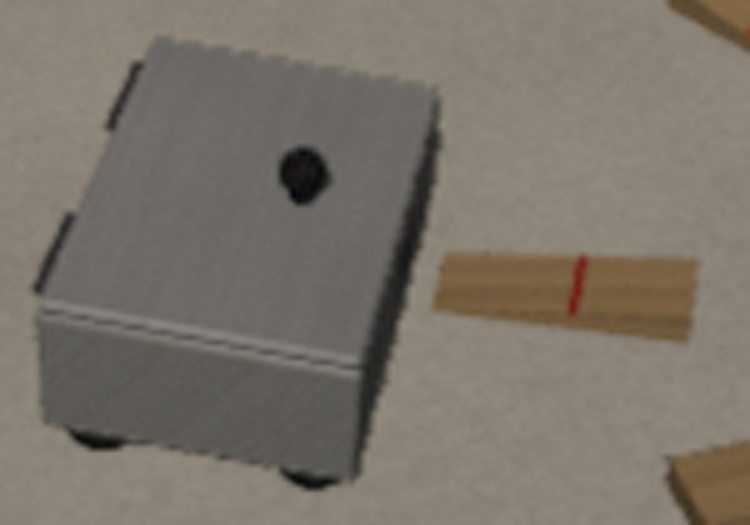

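```bash
cat > fit0.py <<'E'
from h import *
from scipy.optimize import least_squares
from scipy.spatial.transform import Rotation as Ro
d=pickle.load(open('d0.pkl','rb')); t=d['top'];s=d['scene']
T=lambda x,y:np.array([(x+.5)/4.5-.5+270,(y+.5)/4.5-.5+112]); S=lambda x,y:np.array([(x+.5)/5-.5+215,(y+.5)/5-.5+140])
ax=np.array([62,-92,0])/np.hypot(62,92)   # check sign: short foot must go down
def cad(p,b,tilt=np.radians(5.57)):
    b=np.array(b,float); R=Ro.from_rotvec(ax*tilt)
    if R.apply([-62,-92,0])[2]>0: R=R.inv()
    q=R.apply(b-[0,0,25])+[0,0,25]; n=np.array([-92,-62,0.])/np.hypot(62,92)
    q=q+n*25*tilt
    return Ro.from_euler('z',p[2]).apply(q/1000)+[p[0],p[1],0]
def wed(p,b): return Ro.from_euler('z',p[2]).apply(np.array(b,float)/1000)+[p[0],p[1],0]
def fit(f,obs,p0):
    fun=lambda p:np.concatenate([proj(c,f(p,b))-px for c,px,b in obs])
    o=least_squares(fun,p0,x_scale=[.01,.01,.1]); print(o.x,np.degrees(o.x[2]));print(o.fun.reshape(-1,2).round(1).tolist()); return o.x
L=[(t,T(103,37),(90,120,130)),(t,T(418,103),(90,-120,130)),(t,T(368,337),(-90,-120,130)),(t,T(57,278),(-90,120,130)),
(s,S(155,37),(90,-120,130)),(s,S(438,92),(-90,-120,130)),(s,S(360,360),(-90,120,130)),(s,S(40,300),(90,120,130)),(s,S(357,480),(-90,120,30)),(s,S(45,420),(90,120,30)),
(t,T(228,226),(0,0,162))]
W=[(t,T(265,353),(80,25,2)),(t,T(324,366),(80,-25,2)),(t,T(225,550),(-80,25,24)),(t,T(288,560),(-80,-25,24)),(t,T(243,457),(-5,25,14)),(t,T(304,468),(-5,-25,14)),
(s,S(447,252),(80,-25,2)),(s,S(433,310),(80,25,2)),(s,S(697,260),(-80,-25,24)),(s,S(692,322),(-80,25,24)),(s,S(689,342),(-80,25,0)),(s,S(584,256),(-5,-25,14)),(s,S(571,315),(-5,25,14))]
if __name__=='__main__':
    for sel in(None,t,s):
        print('sel'); c=fit(cad,[o for o in L if sel is None or o[0] is sel],[.68,0,-.15]); w=fit(wed,[o for o in W if sel is None or o[0] is sel],[.53,0,-.15])
        foot=cad(c,(-62,-92,10)); print('foot',foot)
        dirx=np.array([np.cos(c[2]),np.sin(c[2])]);diry=np.array([-dirx[1],dirx[0]])
        for b in(24,80,-80): v=wed(w,(b,0,0))[:2]-foot[:2]; print(b,'rel foot in caddy axes',v@dirx,v@diry)
E
python3 fit0.py
```

```text
sel
[ 0.7341739   0.02118732 -0.19177731] -10.988030743124218
[[-1.2, -0.1], [0.7, 0.4], [0.9, 2.2], [-2.2, 0.4], [0.7, -1.2], [2.2, -1.6], [2.0, 0.3], [-0.2, -0.0], [0.4, 0.9], [0.2, 1.1], [1.9, -9.0]]
[ 0.54044454 -0.01455523 -0.1904517 ] -10.912078517460117
[[-0.7, -0.2], [-0.0, -0.4], [-0.8, -0.0], [-0.6, 0.6], [-0.5, -0.3], [-0.1, 0.1], [-0.0, -0.3], [-0.1, -0.5], [0.8, -0.5], [0.1, -1.2], [0.2, 0.1], [-0.7, -0.4], [-0.3, -0.7]]
foot [ 6.55324894e-01 -5.74995541e-02  9.00545890e-05]
24 rel foot in caddy axes -0.09695962962861127 0.02029220020640955
80 rel foot in caddy axes -0.04095967883185251 0.02036643470374315
-80 rel foot in caddy axes -0.20095953825116328 0.020154336139932845
sel
[ 0.73004788  0.02130228 -0.18558509] -10.633242614486951
[[-1.5, 1.3], [0.6, 1.4], [1.1, 3.3], [-2.2, 1.9], [1.8, -7.8]]
[ 0.54039109 -0.01612844 -0.18418938] -10.553273913769955
[[-0.4, -0.2], [0.3, -0.4], [-0.2, 0.1], [-0.0, 0.6], [-0.1, -0.2], [0.4, 0.1]]
foot [ 6.51687626e-01 -5.78713269e-02  9.00545890e-05]
24 rel foot in caddy axes -0.09308788716436482 0.02052298187305192
80 rel foot in caddy axes -0.037087941709092215 0.02060114200673459
-80 rel foot in caddy axes -0.19708778586701386 0.020377827339069846
sel
[ 0.73679346  0.02084703 -0.18860524] -10.806284040533313
[[-0.3, -1.2], [1.2, -1.8], [1.2, 0.2], [-1.1, -0.0], [-0.4, 0.8], [-0.6, 1.1]]
[ 0.54056101 -0.01261009 -0.19369873] -11.098119573911957
[[-0.0, 0.1], [-0.1, -0.1], [0.9, 0.0], [0.1, -0.7], [0.2, 0.7], [-0.7, 0.0], [-0.4, -0.2]]
foot [ 6.58194448e-01 -5.80895606e-02  9.00545890e-05]
24 rel foot in caddy axes -0.1000746191712423 0.0224957492221022
80 rel foot in caddy axes -0.044075345591868216 0.02221051496326304
-80 rel foot in caddy axes -0.2040732701043656 0.023025469988517785
```

Request:
drive_tool(
  series=[
    [0.5,0.445,0,0],
    [0.995,0.892,0,0],
    [0.995,0.892,0,0],
  ],
  fingers=50,
)

```text
time_s: 0.52
tcp_pos: [0.2728, 0.4541, 0.2921]
ee_rot: [[0.952, -0.307, -0.0], [-0.307, -0.952, -0.001], [-0.0, 0.001, -1.0]]
wrist_force: [0.1, 1.0, 0.3]
gripper_width: 0.745
```

Request:
drive_tool(
  series=[
    [0.5,0.445,0,0],
    [0.995,0.892,0,0],
    [0.995,0.892,0,0],
  ],
)

```text
time_s: 0.9
tcp_pos: [0.3536, 0.3156, 0.2922]
ee_rot: [[0.952, -0.307, -0.0], [-0.307, -0.952, -0.0], [-0.0, 0.0, -1.0]]
wrist_force: [0.2, -0.6, -0.1]
gripper_width: 0.582
```

Request:
drive_tool(
  series=[
    [0.5,0.445,0,0],
    [0.995,0.892,0,0],
    [0.995,0.892,0,0],
  ],
)

```text
time_s: 1.27
tcp_pos: [0.4345, 0.1774, 0.2922]
ee_rot: [[0.951, -0.308, -0.0], [-0.308, -0.951, -0.0], [-0.0, 0.0, -1.0]]
wrist_force: [-0.1, 0.3, 0.3]
gripper_width: 0.573
```

Request:
drive_tool(
  series=[
    [0.5,0.445,0,0.09],
    [0.995,0.892,0,0.18],
    [0.995,0.892,0,0.27],
    [0.995,0.892,0,0.36],
    [0.995,0.892,0,0.45],
    [0.995,0.892,0,0.54],
    [0.995,0.892,0,0.63],
    [0.995,0.892,0,0.725],
    [0.995,0.892,0,0.725],
    [0.995,0.892,0,0.725],
  ],
)

```text
time_s: 2.52
tcp_pos: [0.5148, 0.0413, 0.2921]
ee_rot: [[-0.186, -0.983, -0.0], [-0.983, 0.186, -0.0], [0.0, 0.0, -1.0]]
wrist_force: [-1.1, 0.8, 0.2]
gripper_width: 0.575
```

```bash
cat >> h.py <<'E'
def wrist():
    from station import telemetry,capture
    s=telemetry.sense(); c=capture('wrist'); R=np.array(s['ee_rot']); M=c['mount']
    c['eye']=np.array(s['tcp_pos'])+R@M[:3,3]; c['attitude']=R@M[:3,:3]; return s,c
E
python3 - <<'E'
from h import *
s,c=wrist(); pickle.dump(c,open('w1.pkl','wb')); cv2.imwrite('pics/w1.png',c['color'])
E
```

```text
(no output)
```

View pics/w1.png

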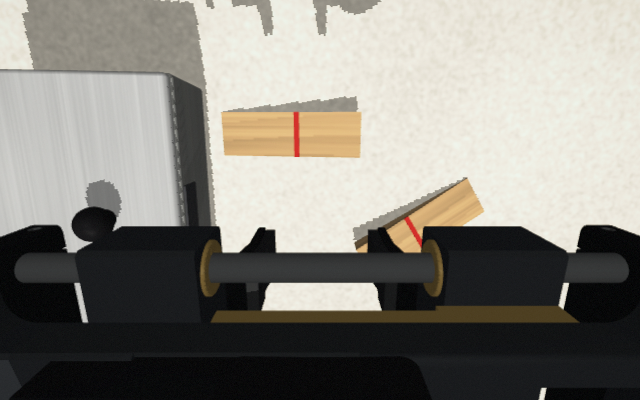

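The wrist view shows the wedge's thin end at x≈223, its thick end at x≈361, and rows 112–157 across. The red front edge is at x≈294. The caddy's near right lid corner is at (165,73) and the bottom corner of that wall at (203,91).

```bash
python3 - <<'E'
from fit0 import *
c1=pickle.load(open('w1.pkl','rb'))
w=fit(wed,[(c1,np.array(p),b) for p,b in[((222,112),(80,-25,2)),((224,156),(80,25,2)),((361,112),(-80,-25,24)),((360,157),(-80,25,24)),((294,112),(-5,-25,14)),((294,156),(-5,25,14))]],[.54,-.01,-.19])
L=[o for o in L if o[2][2]!=162]
CW=[(c1,np.array(p,float),b) for p,b in[((165,73),(-90,-120,130)),((203,91),(-90,-120,30))]]
print('cad noknob'); c=fit(cad,L,[.73,.02,-.19])
print('cad all'); c2=fit(cad,L+CW,[.73,.02,-.19])
yaw=c2[2]; o=least_squares(lambda p:np.concatenate([proj(k,cad([p[0],p[1],yaw],b))-px for k,px,b in CW]),[.73,.02]); print('wrist only',o.x,o.fun)
for k in(c,c2,[*o.x,yaw]):
    f=cad(k,(-62,-92,10)); ex=np.array([np.cos(k[2]),np.sin(k[2])]);ey=np.array([-ex[1],ex[0]]); v=wed(w,(24,0,0))[:2]-f[:2]; print(f,v@ex,v@ey)
E
```

```text
[ 0.5396788  -0.01307225 -0.18666918] -10.695356383695616
[[-0.9, 0.2], [0.4, -0.6], [0.4, -0.3], [0.0, 0.5], [-0.5, -0.1], [0.5, 0.5]]
cad noknob
[ 0.73682884  0.02034669 -0.18706013] -10.717755936472864
[[-1.1, -0.7], [0.9, -0.5], [1.4, 1.3], [-1.8, -0.2], [-0.4, -1.3], [1.2, -1.9], [1.2, -0.0], [-1.0, -0.1], [-0.3, 0.6], [-0.5, 1.0]]
cad all
[ 0.73733081  0.02315869 -0.19353829] -11.088927162459969
[[-1.7, -1.1], [0.1, -0.4], [0.3, 1.3], [-2.9, -0.6], [-0.3, -0.8], [1.2, -1.1], [0.7, 0.9], [-1.5, 0.5], [-0.8, 1.6], [-1.0, 1.6], [1.0, -1.0], [-0.9, -1.1]]
wrist only [0.73777698 0.02397992] [ 0.81201575  0.15087689 -1.12659785 -0.24210305]
[ 6.58351882e-01 -5.87112470e-02  9.00545890e-05] -0.1010903934830733 0.022782448875806768
[ 6.58343358e-01 -5.53892108e-02  9.00545890e-05] -0.10058856033696183 0.018868721722387852
[ 6.58789527e-01 -5.45679804e-02  9.00545890e-05] -0.10086845030449654 0.01797701108807256
```

Request:
drive_tool(
  series=[
    [0,0,0.5,0],
    [0,0,1,0],
    [0,0,1,0],
  ],
)

```text
time_s: 2.95
tcp_pos: [0.5122, 0.0404, 0.1685]
ee_rot: [[-0.188, -0.982, -0.01], [-0.982, 0.188, -0.004], [0.006, 0.009, -1.0]]
wrist_force: [1.4, 0.5, 0.3]
gripper_width: 0.574
```

Request:
drive_tool(
  series=[
    [0,0,0.3,0],
    [0,0,0.6,0],
    [0,0,0.8,0],
    [0,0,0.8,0],
    [0,0,0.8,0],
  ],
)

```text
time_s: 3.58
tcp_pos: [0.5167, 0.042, 0.0785]
ee_rot: [[-0.188, -0.982, 0.004], [-0.982, 0.188, 0.001], [-0.002, -0.004, -1.0]]
wrist_force: [0.2, -0.2, -0.8]
gripper_width: 0.573
```

Request:
drive_tool(
  series=[
    [0.04,0,0,0],
    [0.08,0,0,0],
    [0.11,0,0,0],
    [0.14,0,0,0],
    [0.17,0,0,0],
    [0.2,0,0,0],
    [0.23,0,0,0],
    [0.26,0,0,0],
    [0.285,0,0,0],
    [0.285,0,0,0],
  ],
)

```text
time_s: 4.82
tcp_pos: [0.5081, 0.0074, 0.0761]
ee_rot: [[-0.189, -0.982, -0.001], [-0.982, 0.189, -0.0], [0.0, 0.001, -1.0]]
wrist_force: [-0.4, -0.2, -0.3]
gripper_width: 0.575
```

Request:
drive_tool(
  series=[
    [-0.1,0,0,0],
    [-0.2,0,0,0],
    [-0.2,0,-0.5,0],
    [-0.2,0,-1,0],
    [-0.2,0,-1,0],
  ],
)

```text
time_s: 5.45
tcp_pos: [0.5158, 0.0331, 0.2014]
ee_rot: [[-0.187, -0.982, 0.011], [-0.982, 0.187, 0.003], [-0.005, -0.011, -1.0]]
wrist_force: [-0.7, -0.4, 0.1]
gripper_width: 0.572
```

Request:
drive_tool(
  series=[
    [0.2,0.3,-0.1,-0.08],
    [0.487,0.667,-0.2,-0.17],
    [0.487,0.667,-0.3,-0.26],
    [0.487,0.667,-0.4,-0.35],
    [0.487,0.667,-0.4,-0.44],
    [0.487,0.667,-0.4,-0.53],
    [0.487,0.667,-0.4,-0.62],
    [0.487,0.667,-0.4,-0.71],
    [0.487,0.667,-0.4,-0.785],
    [0.487,0.667,-0.4,-0.785],
  ],
  fingers=15,
)

```text
time_s: 6.7
tcp_pos: [0.423, -0.0105, 0.2435]
ee_rot: [[0.982, -0.191, -0.002], [-0.191, -0.982, -0.0], [-0.001, 0.001, -1.0]]
wrist_force: [0.1, 0.1, -0.1]
gripper_width: 0.174
```

```bash
python3 - <<'E'
from h import *
s,c=wrist(); print(s['tcp_pos'],s['ee_rot'],s['gripper_width']); pickle.dump(c,open('w2.pkl','wb')); cv2.imwrite('pics/w2.png',c['color'])
E
```

```text
[ 0.42302746 -0.01051348  0.24350377] [[ 9.81607059e-01 -1.90906533e-01 -1.50920061e-03]
 [-1.90907145e-01 -9.81608063e-01 -2.71136557e-04]
 [-1.42968174e-03  5.54266737e-04 -9.99998824e-01]] 0.17436980865438864
```

View pics/w2.png

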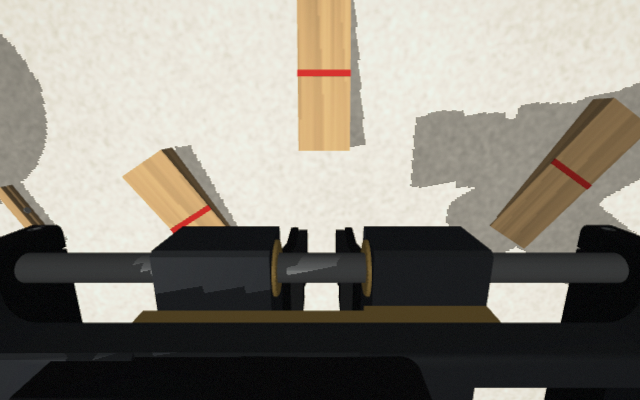

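The wedge is straight ahead of the fingers: thick end corners are (298,151) and (350,151), and the red front edge is at row ≈69 from 297 to 351. The caddy is out of view.

```bash
python3 - <<'E'
from fit0 import *
from station import capture
c=pickle.load(open('w2.pkl','rb'))
w=fit(wed,[(c,np.array(p),b) for p,b in[((298,151),(-80,25,24)),((350.5,151),(-80,-25,24)),((297,69),(-5,25,14)),((351,69),(-5,-25,14)),((305,0),(63,25,4.3)),((345.,0),(63,-25,4.3))][:4]],[.54,-.03,-.19])
for k in([.73683,.02035,-.18706],[.73733,.02316,-.19354]):
    f=cad(k,(-62,-92,10)); ex=np.array([np.cos(k[2]),np.sin(k[2])]);ey=np.array([-ex[1],ex[0]]); v=wed(w,(24,0,0))[:2]-f[:2]; print(f,v@ex,v@ey)
t=capture('top');s=capture('scene');pickle.dump((t,s),open('d1.pkl','wb'))
a=cv2.resize(t['color'][112:244,270:380],None,fx=4.5,fy=4.5,interpolation=cv2.INTER_CUBIC);cv2.imwrite('pics/t1.png',a)
E
```

```text
[ 0.53558031 -0.03497891 -0.18958391] -10.86235784033589
[[0.5, -0.5], [-0.6, -0.6], [0.6, 0.6], [-0.5, 0.4]]
[ 6.58353056e-01 -5.87079483e-02  9.00545890e-05] -0.10104399315636495 0.00042234962005915683
[ 6.58342412e-01 -5.53877614e-02  9.00545890e-05] -0.10039557816027542 -0.00348856987695233
```

View pics/t1.png

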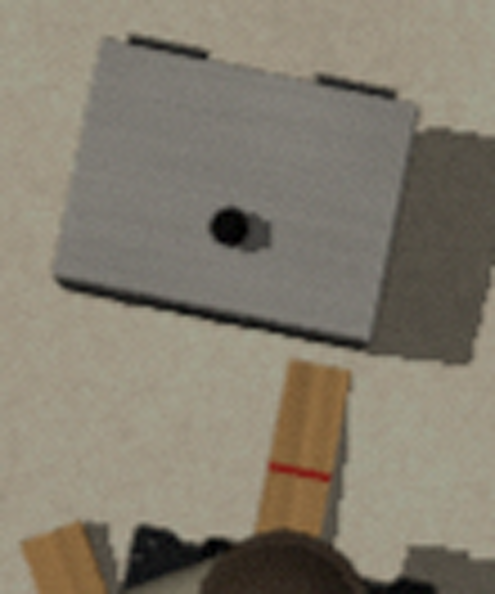

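Request:
drive_tool(
  series=[
    [0,0.023,0.4,0],
    [0,0.023,0.9,0],
    [0,0.023,0.9,0],
  ],
)

```text
time_s: 7.22
tcp_pos: [0.4201, -0.0145, 0.1331]
ee_rot: [[0.981, -0.191, -0.011], [-0.191, -0.982, -0.004], [-0.01, 0.006, -1.0]]
wrist_force: [-0.2, 1.1, 0.4]
gripper_width: 0.175
```

Request:
drive_tool(
  series=[
    [0,0,0.2,0],
    [0,0,0.4,0],
    [0,0,0.475,0],
    [0,0,0.475,0],
    [0,0,0.475,0],
  ],
)

```text
time_s: 7.85
tcp_pos: [0.4237, -0.0134, 0.0805]
ee_rot: [[0.982, -0.189, 0.003], [-0.189, -0.982, 0.001], [0.002, -0.001, -1.0]]
wrist_force: [0.4, -0.1, -0.1]
gripper_width: 0.174
```

Request:
drive_tool(
  series=[
    [0.1,0,0,0],
    [0.18,0,0,0],
    [0.22,0,0,0],
    [0.26,0,0,0],
    [0.3,0,0,0],
    [0.34,0,0,0],
    [0.38,0,0,0],
    [0.42,0,0,0],
    [0.46,0,0,0],
    [0.5,0,0,0],
  ],
)

```text
time_s: 9.1
tcp_pos: [0.4801, -0.0253, 0.0789]
ee_rot: [[0.982, -0.19, -0.005], [-0.19, -0.982, -0.001], [-0.005, 0.002, -1.0]]
wrist_force: [-8.6, 3.7, 6.3]
gripper_width: 0.175
```

```bash
python3 - <<'E'
from h import *
s,c=wrist(); print(s['tcp_pos'],s['wrist_force'],s['gripper_width']); pickle.dump(c,open('w3.pkl','wb')); cv2.imwrite('pics/w3.png',c['color'])
E
```

```text
[ 0.48010552 -0.02532504  0.07892977] [-8.56979063  3.69619816  6.25428674] 0.17481082018419922
```

View pics/w3.png

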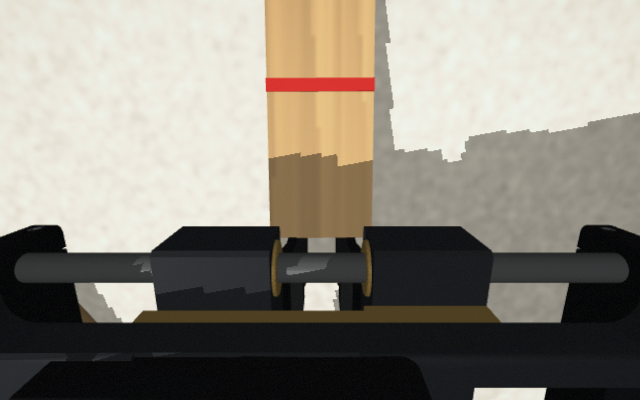

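The wedge is straight in line and the fingers are bearing on its thick end (row 237). The red front edge is at row 78, and the 8.6 N force says it has met the foot.

Request:
drive_tool(
  series=[
    [0.025,0,0,0],
    [0.05,0,0,0],
    [0.075,0,0,0],
    [0.1,0,0,0],
    [0.125,0,0,0],
    [0.15,0,0,0],
    [0.175,0,0,0],
    [0.2,0,0,0],
    [0.2,0,0,0],
  ],
)

```text
time_s: 10.28
tcp_pos: [0.5002, -0.0307, 0.0783]
ee_rot: [[0.981, -0.192, -0.013], [-0.192, -0.981, -0.002], [-0.012, 0.004, -1.0]]
wrist_force: [-9.7, 0.4, 5.7]
gripper_width: 0.175
```

Request:
drive_tool(
  series=[
    [0.025,0,0,0],
    [0.05,0,0,0],
    [0.075,0,0,0],
    [0.1,0,0,0],
    [0.125,0,0,0],
    [0.15,0,0,0],
    [0.175,0,0,0],
    [0.2,0,0,0],
    [0.2,0,0,0],
  ],
)

```text
time_s: 11.4
tcp_pos: [0.5247, -0.035, 0.0783]
ee_rot: [[0.981, -0.191, -0.011], [-0.191, -0.982, -0.001], [-0.01, 0.003, -1.0]]
wrist_force: [-7.2, 0.9, 4.8]
gripper_width: 0.175
```

```bash
python3 - <<'E'
from fit0 import *
c=pickle.load(open('w3.pkl','rb'))
w=fit(wed,[(c,np.array(p),b) for p,b in[((270,237),(-80,25,24)),((372,237),(-80,-25,24)),((265.5,78),(-5,25,14)),((375,78),(-5,-25,14))]],[.57,-.03,-.19])
for k in([.73683,.02035,-.18706],[.73733,.02316,-.19354]):
    f=cad(k,(-62,-92,10)); ex=np.array([np.cos(k[2]),np.sin(k[2])]);ey=np.array([-ex[1],ex[0]]); v=wed(w,(24,0,0))[:2]-f[:2]; print(v@ex,v@ey)
s,c=wrist(); print(s['tcp_pos'],s['wrist_force']); pickle.dump(c,open('w4.pkl','wb'))
from station import capture
t=capture('scene');d=pickle.load(open('d0.pkl','rb'))['scene']
A=lambda im:cv2.resize(im[140:250,215:335],None,fx=4,fy=4,interpolation=cv2.INTER_CUBIC)
a=A(t['color']); b=cv2.resize(c['color'][:240,200:440],(400,400)); 
o=np.zeros((440,880,3),np.uint8);o[:,:480]=a;o[:400,480:]=b;o=cv2.resize(o,(800,400));cv2.imwrite('pics/w4.png',o)
E
```

```text
[ 0.56765997 -0.0413493  -0.18898081] -10.827803096529138
[[0.3, 0.3], [-0.5, -0.1], [1.0, -0.0], [-0.8, -0.3]]
-0.06833921648114995 0.00014344712348861652
-0.06768968085045529 -0.0035555410482207422
[ 0.52468658 -0.03496517  0.07826302] [-7.2237423   0.89557899  4.75319315]
```

View pics/w4.png

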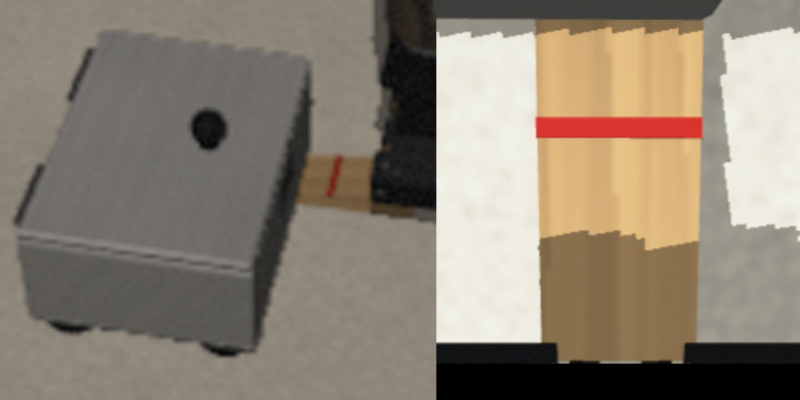

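The caddy is almost upright. In the wrist panel the wall's bottom edge is at panel row ≈18 and the red front edge at row ≈117. The wedge's right edge (703) is just inside the box corner (≈715). Now I'll work out the gap.

```bash
python3 - <<'E'
from h import *
c=pickle.load(open('w4.pkl','rb')); k=400/240*400/440
g=c['color'].mean(2); print(g[5:20,320].round(),c['color'][70:90,320].tolist()[3:14])
ex=np.array([.982,-.1887,0])
for vr in(76.5,77.5):
  for vw in(11,12):
    for z in(.025,.028,.03): print(vr,vw,z,(ray(c,320,vw,z)-ray(c,320,vr,.014))@ex)
ey=np.array([.1887,.982,0]); print('corner lateral',[(ray(c,200+(x-436.4)/k,12,.027)-ray(c,320,77,.014))@ey for x in(536,619.5,703,705,715,720)])
E
```

```text
[ 61.  61.  63.  63.  62.  61.  61.  64. 108. 112. 112. 112. 112. 112.
 112.] [[134, 194, 231], [133, 194, 231], [133, 195, 231], [134, 195, 231], [80, 108, 222], [52, 59, 219], [48, 53, 218], [48, 54, 219], [48, 53, 218], [49, 54, 219], [50, 54, 219]]
76.5 11 0.025 0.023884868384733783
76.5 11 0.028 0.023046249712212412
76.5 11 0.03 0.022487170597198236
76.5 12 0.025 0.02352018423922404
76.5 12 0.028 0.02268909017533981
76.5 12 0.03 0.02213502746608366
77.5 11 0.025 0.024317390957040805
77.5 11 0.028 0.023478772284519434
77.5 11 0.03 0.02291969316950526
77.5 12 0.025 0.023952706811531062
77.5 12 0.028 0.023121612747646833
77.5 12 0.03 0.022567550038390678
corner lateral [np.float64(0.021768672643244086), np.float64(-0.00040132756837038715), np.float64(-0.022608874611086155), np.float64(-0.02314125312767144), np.float64(-0.025803469688767507), np.float64(-0.027134780490586458)]
```

Request:
drive_tool(
  series=[
    [0.025,0,0,0],
    [0.05,0,0,0],
    [0.075,0,0,0],
    [0.1,0,0,0],
    [0.12,0,0,0],
    [0.14,0,0,0],
    [0.14,0,0,0],
    [0.14,0,0,0],
  ],
)

```text
time_s: 12.5
tcp_pos: [0.5416, -0.038, 0.0783]
ee_rot: [[0.982, -0.191, -0.009], [-0.191, -0.982, -0.001], [-0.009, 0.003, -1.0]]
wrist_force: [-7.9, 1.1, 3.0]
gripper_width: 0.171
```

```bash
cat > gap.py <<'E'
from h import *
s,c=wrist(); print(s['tcp_pos'],s['wrist_force']); pickle.dump(c,open('w5.pkl','wb'))
im=c['color'].astype(int); ex=np.array([.982,-.1887,0])
for u in(290,320,350):
    col=im[:,u]; red=(col[:,2]-col[:,1]>90); print(u,'red',np.where(red)[0][:1],np.where(red)[0][-1:],'wall',[(i,int(abs(col[i+1].mean()-col[i].mean()))) for i in range(0,75) if abs(col[i+1].mean()-col[i].mean())>15])
cv2.imwrite('pics/w5.png',cv2.resize(c['color'][:240,200:440],(480,480)))
E
python3 gap.py
```

```text
[ 0.5416338  -0.0379966   0.07827505] [-7.91440769  1.11108968  3.04145468]
290 red [77] [90] wall [(56, 18), (57, 19), (58, 62)]
320 red [77] [90] wall [(56, 19), (57, 95)]
350 red [77] [90] wall [(57, 29), (60, 60)]
```

View pics/w5.png

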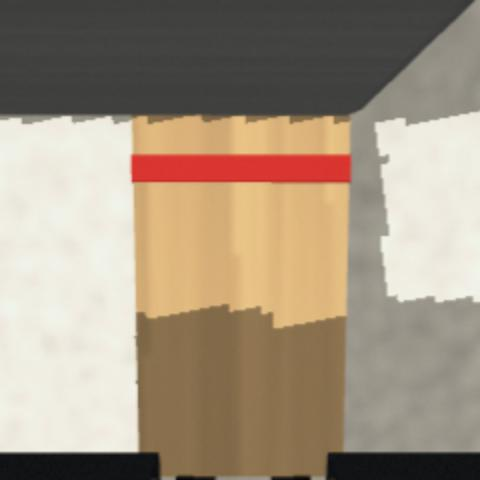

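The wall's bottom edge is at image row ≈56.5 and the red front edge at row 77.

```bash
python3 - <<'E'
from h import *
c=pickle.load(open('w5.pkl','rb'));ex=np.array([.982,-.1887,0])
for vw in(56,57):
  for z in(.028,.03): print(vw,z,(ray(c,320,vw,z)-ray(c,320,77,.014))@ex)
E
```

```text
56 0.028 0.006650674619013713
56 0.03 0.006322641697585235
57 0.028 0.006268565752462595
57 0.03 0.0059458964666806715
```

Request:
drive_tool(
  series=[
    [0.015,0,0,0],
    [0.03,0,0,0],
    [0.038,0,0,0],
    [0.038,0,0,0],
    [0.038,0,0,0],
  ],
)

```text
time_s: 13.18
tcp_pos: [0.5445, -0.0388, 0.0783]
ee_rot: [[0.981, -0.191, -0.013], [-0.191, -0.982, -0.001], [-0.013, 0.004, -1.0]]
wrist_force: [-10.9, 3.3, 8.1]
gripper_width: 0.171
```

```bash
python3 gap.py; python3 - <<'E'
from h import *
from station import capture
c=pickle.load(open('w5.pkl','rb'));ex=np.array([.982,-.1887,0])
for vw in range(58,78,2): print(vw,((ray(c,320,vw,.03)-ray(c,320,77,.014))@ex).round(4))
E
```

```text
[ 0.54446133 -0.03879679  0.07825615] [-10.89290026   3.30322664   8.09274536]
290 red [77] [90] wall [(63, 20), (64, 81)]
320 red [77] [90] wall [(63, 56), (64, 59)]
350 red [77] [90] wall [(63, 18), (64, 21), (65, 28), (66, 37)]
58 0.0056
60 0.0049
62 0.0041
64 0.0033
66 0.0026
68 0.0018
70 0.001
72 0.0003
74 -0.0005
76 -0.0013
```

Request:
drive_tool(
  series=[
    [0.01,0,0,0],
    [0.02,0,0,0],
    [0.02,0,0,0],
    [0.02,0,0,0],
  ],
)

```text
time_s: 13.72
tcp_pos: [0.5454, -0.0392, 0.0783]
ee_rot: [[0.981, -0.191, -0.017], [-0.191, -0.982, -0.002], [-0.016, 0.005, -1.0]]
wrist_force: [-14.6, 3.7, 10.6]
gripper_width: 0.171
```

```bash
python3 gap.py
```

```text
[ 0.54541733 -0.0392308   0.07826187] [-14.60716858   3.67150342  10.62489797]
290 red [77] [90] wall [(65, 26), (66, 75)]
320 red [77] [90] wall [(65, 23), (66, 72), (68, 17)]
350 red [77] [90] wall [(66, 28), (67, 65)]
```

The wedge is 2.4 mm short of the mark, inside the 10 mm that passes. The force is climbing (15 N), so I'll stop here and back away straight.

Request:
drive_tool(
  series=[
    [-0.03,0,0,0],
    [-0.06,0,0,0],
    [-0.1,0,0,0],
    [-0.2,0,0,0],
    [-0.4,0,0,0],
    [-0.6,0,0,0],
    [-0.6,0,0,0],
  ],
)

```text
time_s: 14.65
tcp_pos: [0.4798, -0.0249, 0.0794]
ee_rot: [[0.982, -0.189, -0.001], [-0.189, -0.982, -0.0], [-0.001, 0.0, -1.0]]
wrist_force: [-0.0, 0.0, -0.6]
gripper_width: 0.168
```

Request:
drive_tool(
  series=[
    [-0.2,0,-0.4,0],
    [-0.4,0,-0.8,0],
    [-0.4,0,-1,0],
    [-0.4,0,-1,0],
    [-0.4,0,-1,0],
    [-0.4,0,-1,0],
  ],
)

```text
time_s: 15.4
tcp_pos: [0.4341, -0.0161, 0.1981]
ee_rot: [[0.982, -0.19, -0.003], [-0.19, -0.982, -0.001], [-0.002, 0.001, -1.0]]
wrist_force: [0.2, -0.4, -0.4]
gripper_width: 0.175
```

```bash
python3 - <<'E'
from h import *
from station import capture
s,c=wrist(); print(s['time_s'],s['tcp_pos'],s['wrist_force']); 
t=capture('top');q=capture('scene');pickle.dump((t,q,c),open('d2.pkl','wb'))
A=lambda im,k:cv2.resize(im,None,fx=k,fy=k,interpolation=cv2.INTER_CUBIC)
o=np.zeros((400,800,3),np.uint8)
a=A(q['color'][142:242,215:325],4);b=A(t['color'][112:212,272:372],3.6)
o[:400,:440]=a;o[:360,440:]=b;cv2.imwrite('pics/f.png',o)
E
```

```text
15.4 [ 0.43405569 -0.01607577  0.19806295] [ 0.23811851 -0.36766675 -0.44676446]
```

View pics/f.png

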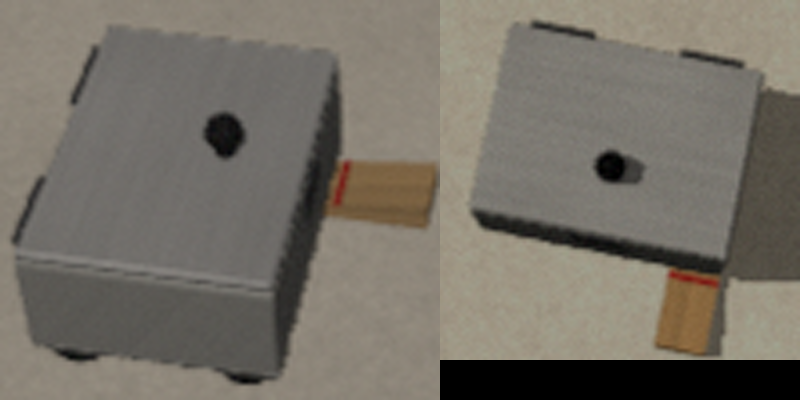

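The scene half shows the red line clear, right at the near wall at (342,183). In the top half it lies just outside the wall at (693,278), with the wedge square under the right front. One numeric check of level and displacement:

```bash
python3 - <<'E'
from fit0 import *
S=lambda x,y:np.array([(x+.5)/4-.5+215,(y+.5)/4-.5+142]);T=lambda x,y:np.array([(x-440+.5)/3.6-.5+272,(y+.5)/3.6-.5+112])
N=[(t,T(515,22),(90,120,130)),(t,T(763,72),(90,-120,130)),(t,T(722,262),(-90,-120,130)),(t,T(473,208),(-90,120,130)),
(s,S(108,27),(90,-120,130)),(s,S(338,52),(-90,-120,130)),(s,S(275,290),(-90,120,130)),(s,S(15,255),(90,120,130)),(s,S(275,377),(-90,120,30)),(s,S(30,342),(90,120,30))]
L=[o for o in L if o[2][2]!=162]
for nm,D in(('before',L),('after',N)):
    o=least_squares(lambda p:np.concatenate([proj(c,cad(p,b,p[3]))-px for c,px,b in D]),[.73,.02,-.19,.05],x_scale=[.01,.01,.1,.1])
    print(nm,o.x[:2],np.degrees(o.x[2:]),np.sqrt((o.fun**2).mean()))
E
```

```text
before [0.73839227 0.02115779] [-10.48817336   6.45887209] 1.0040993120402133
after [0.73640708 0.02074595] [-11.25979275   0.13235921] 1.0672256036297254
```

```bash
python3 -c "
from station import order,telemetry
print(order.finish_job(), telemetry.sense()['time_s'])"
```

```text
the job is handed in; nothing more can be done
the job is handed in; nothing more can be done
```

The wedge is under the caddy's near right foot, the caddy measures level, and I handed the job in at about 15.5 s on the robot's clock. I took the farthest of the three wedges (0.54 m from the base). With the fingertips I slid it 20 mm sideways into line with the foot, then pushed it straight in from its thick end and backed away.

**Last checks:**
- **Wedge position:** the red line was about 2.4 mm short of the near wall, inside the 10 mm that passes. I stopped there because the push force had risen to about 15 N.
- **Level:** a fit to the camera images put the lean at about 0.1°, down from about 6.5° by the same fit. I did not test it for rocking.
- **Caddy moved:** about 2 mm and 0.8°, which is within the measuring error.
- **Contact:** the wrist force read near zero after I backed off, and the gripper was raised clear. I did no final check on the bucket, jar, funnel or peg, but the arm did no work near them.

**Disagreements:** the first camera estimates of the foot's position differed by about 7 mm along the push and 2 to 4 mm sideways. I went by the wrist camera's view of the red line against the wall instead.

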